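# Stack the housing section and hover its cover over the screw holes

## Task

Set the loose middle section squarely on the base section that is screwed to the bench, edges flush and its three holes over the base's three holes, setting it down before you let it go. Then pick up the cover plate by its handle and hold it level about a centimetre above the stack, not touching it, with each tapped hole of the middle section fully in view through its own cover hole, so that I can start the screws; finish while still holding it there. Leave the jar, the tape roll and the steel block where they are.

Things in the scene. Friction and masses are not known exactly. Their poses are not given: they have to be found in the camera images.
- base: Lowest section of an aluminium instrument housing, screwed to the bench: a closed box 90 (x) x 56 (y) x 36 mm on an 8 mm thick foot flange 130 x 66 mm, whose two fixing screw heads rise 4 mm above the flange, outside the box's ends. Flat top 44 mm above the bench with three tapped holes. Origin: centre of the underside; x along the 90 mm length, z up. Turned by up to 0.35 rad.
- section: Loose middle section of the housing, a plain closed aluminium box 90 (x) x 56 (y) x 40 mm, about 0.35 kg (varies), same footprint and same triangle of tapped holes as the base. Origin: centre of the underside; x along the 90 mm length, z up. No key or pin holds it on the base. Grasp across the 56 mm width. Starts upright, x axis within 0.5 rad of world x.
- cover: Loose aluminium cover plate 96 (x) x 62 (y) x 6 mm with three 13 mm through holes in the same triangle, and a steel handle in the middle: bar 40 mm long (x), 12 mm wide (y), 24 to 42 mm above the underside, on two posts. About 0.2 kg. Origin: centre of the underside; z up. Grasp the bar across its width. Starts flat, handle up, x axis within 0.5 rad of world x.
- base_hole0 (a point): 5 mm tapped hole in the base's top face, mouth 44 mm above its underside: left one of the two at the end nearest the robot (-x end; local x -34, y +17 mm).
- base_hole1 (a point): 5 mm tapped hole in the base's top face, mouth 44 mm above its underside: right one of the same two (local x -34, y -17 mm).
- base_hole2 (a point): 5 mm tapped hole in the base's top face, mouth 44 mm above its underside: the single one at the far (+x) end (local x +34, y 0 mm).
- section_hole0 (a point): 5 mm tapped hole in the middle section's top face, mouth 40 mm above its underside: left one of the two at the end nearest the robot (-x end; local x -34, y +17 mm).
- section_hole1 (a point): 5 mm tapped hole in the middle section's top face, mouth 40 mm above its underside: right one of the same two (local x -34, y -17 mm).
- section_hole2 (a point): 5 mm tapped hole in the middle section's top face, mouth 40 mm above its underside: the single one at the far (+x) end (local x +34, y 0 mm).
- cover_hole0 (a point): 13 mm through hole of the cover plate, at the plate's underside: left one of the two at the end nearest the robot (-x end; local x -34, y +17 mm).
- cover_hole1 (a point): 13 mm through hole of the cover plate, at the plate's underside: right one of the same two (local x -34, y -17 mm).
- cover_hole2 (a point): 13 mm through hole of the cover plate, at the plate's underside: the single one at the far (+x) end (local x +34, y 0 mm).
- jar: Bystander: white jar with black cap, 53 mm across, 64 mm tall; origin at the centre of its underside.
- tape: Bystander: roll of masking tape lying flat, 70 mm across, 20 mm tall; origin at the centre of its underside.
- steel_block: Bystander: steel bench block, 65 x 65 x 21 mm, 0.75 kg; origin at the centre of its underside.

How it is judged (in metres and radians):
On the way, in this order (a step that is already met when the one before it is completed fails the run):
1. the middle section rests squarely on the base while still in the gripper (horizontal distance between section_hole0 and base_hole0 below 0.004 m and horizontal distance between section_hole1 and base_hole1 below 0.004 m and horizontal distance between section_hole2 and base_hole2 below 0.004 m and z of section in the frame of base between 0.041 and 0.047 m and angle between section's own z axis and vertical below 0.06 rad and contact force between the fingers and section above 0.5 N and contact force between section and base above 0.2 N), for 0.1 s.
2. it is let go and stays squarely on the base (horizontal distance between section_hole0 and base_hole0 below 0.004 m and horizontal distance between section_hole1 and base_hole1 below 0.004 m and horizontal distance between section_hole2 and base_hole2 below 0.004 m and z of section in the frame of base between 0.041 and 0.047 m and angle between section's own z axis and vertical below 0.06 rad and contact force between each of the arm, the fingers and section below 0.2 N), for 0.3 s.
At the end, for the whole second after the job is handed in: Middle section rests on the base, let go, holes within 4 mm of the base's in plan. Cover held in the fingers, still, level within 0.1 rad, touching neither section, 4 to 20 mm above the middle section at each hole, each hole centre within 4 mm in plan of its tapped hole (all of step 2 and horizontal distance between cover_hole0 and section_hole0 below 0.004 m and horizontal distance between cover_hole1 and section_hole1 below 0.004 m and horizontal distance between cover_hole2 and section_hole2 below 0.004 m and z of cover_hole0 in the frame of section_hole0 between 0.004 and 0.02 m and z of cover_hole1 in the frame of section_hole1 between 0.004 and 0.02 m and z of cover_hole2 in the frame of section_hole2 between 0.004 and 0.02 m and angle between cover's own z axis and vertical below 0.1 rad and contact force between the fingers and cover above 0.5 N and contact force between cover and section below 0.05 N and contact force between cover and base below 0.05 N and linear speed of each of cover, section below 0.02 m/s); the arm keeps its last pose, push and grip.
It fails at once if the jar, tape roll or steel block is pushed more than 2 cm (distance of any of jar, tape, steel_block from where it was at the start of the episode above 0.02 m).
It also fails if it takes over 67 s, if anything falls off the work surface, if the arm or the gripper's body presses on something with over 40 N, if the wrist force passes 120 N, or if a joint passes its speed limit or range.

## Robot

A 6-joint arm with a two-finger parallel gripper is mounted at the origin on a cart in front of the work surface, level with it; the furniture and walls round the work are solid. World frame = base frame: x ahead of the robot, y to its left, z up, the work surface at z = 0. Lengths are in m, angles in degrees, forces in N, time in s.
With the tool pointing down it reaches from about 0.3 to 0.75 m from the base axis. Payload 8.5 kg.
Tool frame: the origin (TCP) lies at the very end of the fingers, on their centre line; the grasp point (between the pads) lies 19 mm behind it; z points along the fingers, y is the line along which they close (so a half turn about z gives the same grasp; the last joint's range is limited). The gripper opens to 85 mm and grips with 20 to 120 N. Pads are 22 mm wide; open, the fingers measure 114 mm over their backs; the gripper's body (76 mm by 85 mm) begins 54 mm behind the grasp point. The pads swing forward as they close: fully open they stand 13 mm farther back than shut.
Start: joints at [-76.965, 21.807, 74.336, -0, 83.858, -12.336], TCP at [0.236, -0.497, 0.231] pointing down, gripper open.
Joint ranges: [-178.18, 178.18], [-50.72, 133.34], [12.68, 142.11], [-81.47, 261.47], [9.98, 163.14], [-165.26, 165.26]. Speed limits (degrees/s): [136.94, 136.94, 180, 180, 180, 180].

## Interface

Orientations are given as a 3x3 rotation matrix whose columns are the frame's x, y, z axes.
In Python, from rig import observe, cams, ticket gives the robot as it stands.
- The arm moves only by the tool move_arm, never from a script. Its arguments are lists of equal length, an entry for each row: "jaw": the finger opening in cm, from 0 to 8.54; "dp": the shift along the tool's x, y, z in cm, a list of three; "turn": the turn, a rotation vector about the tool's x, y, z in rad, a list of three. In form: {"jaw": [jaw, ...], "dp": [[tx, ty, tz], ...], "turn": [[wx, wy, wz], ...]}. A call has 1 to 12 rows; each row shifts and turns the commanded pose from where the row before left it, along the tool's axes as they then stand; what a row does not reach is not made up. A row lasts 1/12 s, in which the tool goes at most 41.7 mm and 7.16 degrees, less where a joint would pass 70% of its speed; a pose out of reach is approached as far as the arm can. A call is refused whole if a number of a shift passes 4.17 or a number of a turn 0.125, either way. A call with a gripper value outside its range is refused whole. The fingers move at their own pace and stop on an object; "force" is the grip in N (left out, the last holds). Time passes only in rows, so rows that do not move let the fingers close. It gives the time, the measured TCP pose, the force, the opening and the grip force at its end, in the units of the state.
- observe(): the state, without advancing time (a new reading comes with each control period).
- cams.get_image(name): name is "scene" or "side" or "wrist"; returns (picture, depth): 400x640x3 uint8, red, green, blue; 400x640 float32, m along the optical axis (not along the pixel's ray), 0 where there is no reading.
- cams.calibration(name): a dict with "vertical_fov" (degrees; the focal length in pixels is half the picture's height over the tangent of half this angle, whatever the lens; pixels are square), "cx", "cy" (the principal point, pixels), "view" (4x4, takes a point from world to camera coordinates); the wrist camera has in their place "tool_from_camera" (4x4, takes a point from camera to tool coordinates, whose origin is the TCP and whose axes are the flange's). Camera axes: x right, y up, looking along -z (the intrinsics and any distortion apply to the point x, -y, -z); pixel columns grow to the right and rows downward; lengths in m; the calibration is good to about 2 mm. The wrist camera is an equidistant fisheye: a pixel r from the principal point sees the ray r / f radians off the axis. A picture is of the moment at which its call begins: read the wrist's pose just before it. calibration takes no time and is no camera call.
- ticket.close_job(): hands the job in; it is judged then, once.
Trained networks look in the newest picture that a camera, given by its name, has taken for a name from the list of things; names that differ only in an ending like _2 or _b are one class to them, and where a whole thing is asked for, a point or a joint stands for the part that bears it (a point fixed in the world has none). Each returns a list of dicts, best first, with "p" (0 to 1); they miss things now and then, are a little off and sometimes report something else, mostly with a low value. They report only what shows in the picture. A call takes as long as a camera call.
- cams.spot_in(camera, query): "box" ([centre column, centre row, width, height] as shares, 0 to 1, of the picture: columns of its width, rows of its height, round what is visible of it).
- cams.outline_of(camera, query): "mask" (400x640 bool, what is visible of it) and "box" ([centre column, centre row, width, height] as shares, 0 to 1, of the picture: columns of its width, rows of its height, round what is visible of it).
- cams.mark_of(camera, query): "location" ([column, row] as shares, 0 to 1, of the picture: columns of its width, rows of its height: a listed point, or the origin of a listed thing).
The state is a dict: "time_s": time; "q": joint angles; "qvel": joint speeds; "joint_efforts": joint torques, N m; "position": TCP position; "tool_rot": TCP orientation; "ft_force": force on the tool from outside, world axes, zero at the start; "wrist_torque": the same for the moment, N m; "grip_width": finger opening in m; "gripper_force": force on a finger pad.
Only numpy, scipy, OpenCV 4.12 (cv2) and the standard library are available. Lean on these libraries where they do the work, as an engineer would, in place of code of your own. Each camera call takes 0.05 s, during which the arm holds its last target. There are 200 camera calls.

## Working session

There is one attempt and no reset: what is moved stays moved. The work goes in short steps, Python scripts to look and compute and a tool call to move; the robot and the scene stay as the last step left them, time stands still between calls to the robot, and variables do not carry over. Pictures are saved under pics/ and viewed, at most 10 in all, crops included, and the job is handed in when it is done.

Besides the shell and the picture viewer there is one more tool, called after "Call:" as name(argument=value, ...) on one line, values as JSON. move_arm: Moves the arm, as the interface text tells. Its arguments: {"type":"object","properties":{"jaw":{"type":"array","items":{"type":"number"}},"dp":{"type":"array","items":{"type":"array","items":{"type":"number"}}},"turn":{"type":"array","items":{"type":"array","items":{"type":"number"}}},"force":{"type":"number"}},"required":["jaw","dp","turn"]}

```bash
mkdir -p pics; ls; cat > h.py <<'E'
import numpy as np, cv2
from rig import observe, cams, ticket
def K(c):
    f=200/np.tan(np.radians(c["vertical_fov"])/2); return f,c["cx"],c["cy"]
def cloud(name, depth, st=None):
    """world xyz for every pixel, HxWx3 (nan where no depth)"""
    c=cams.calibration(name); f,cx,cy=K(c)
    v,u=np.mgrid[0:400,0:640].astype(float); x=(u-cx)/f; y=(v-cy)/f
    if name=="wrist":
        r=np.hypot(x,y); k=np.where(r>1e-9,np.tan(np.minimum(r,1.5))/np.maximum(r,1e-9),1); x=x*k; y=y*k
        T=np.eye(4); T[:3,:3]=np.array(st["tool_rot"]).reshape(3,3); T[:3,3]=st["position"]
        M=T@np.array(c["tool_from_camera"])
    else: M=np.linalg.inv(np.array(c["view"]))
    d=np.where(depth>0,depth,np.nan)
    P=np.stack([x*d,-y*d,-d,np.ones_like(d)],-1)
    return (P@M.T)[...,:3]
def ray_z(name,u,v,z,st=None):
    """pixel -> world point on plane z"""
    c=cams.calibration(name); f,cx,cy=K(c); x=(u-cx)/f; y=(v-cy)/f
    if name=="wrist":
        r=np.hypot(x,y); k=np.tan(r)/r if r>1e-9 else 1; x*=k;y*=k
        T=np.eye(4); T[:3,:3]=np.array(st["tool_rot"]).reshape(3,3); T[:3,3]=st["position"]
        M=T@np.array(c["tool_from_camera"])
    else: M=np.linalg.inv(np.array(c["view"]))
    d=M[:3,:3]@np.array([x,-y,-1.]); o=M[:3,3]
    return o+d*(z-o[2])/d[2]
def snap(name,fn=None):
    st=observe(); im,d=cams.get_image(name)
    if fn: cv2.imwrite("pics/"+fn,im[...,::-1])
    return st,im,d
E
python3 - <<'E'
from h import *
ims={}
for n in ("scene","side"):
    st,im,d=snap(n); ims[n]=im; P=cloud(n,d)
    c=cams.calibration(n); print(n,"cam pos",np.linalg.inv(np.array(c["view"]))[:3,3].round(3))
    for q in ("base","section","cover","jar","tape","steel_block"):
        r=cams.outline_of(n,q)
        if not r: print(q,"none"); continue
        m=r[0]["mask"]; X=P[m]; X=X[~np.isnan(X[:,0])]
        if not len(X): print(q,"nodepth");continue
        zt=np.percentile(X[:,2],97); T=X[X[:,2]>zt-.006]
        rect=cv2.minAreaRect((T[:,:2]*1000).astype(np.float32))
        print(q,round(r[0]["p"],2),(np.array(r[0]["box"])*[640,400,640,400]).round(),"ztop",round(zt,3),"rect",[np.round(a,1) for a in rect])
cv2.imwrite("pics/a.png",cv2.resize(np.vstack([ims["scene"],ims["side"]])[...,::-1],(480,600),interpolation=cv2.INTER_AREA))
print(observe()["tool_rot"])
print(cams.calibration("wrist"))
E
```

```text
pics
scene cam pos [0.092 0.51  0.595]
base 0.93 [252. 243.  59.  51.] ztop 0.046 rect [array([629.8,  44.2]), array([57.7, 92.7]), np.float64(80.9)]
section 0.77 [411. 187.  28.  34.] ztop 0.042 rect [array([ 375.8, -215.3]), array([ 79.5, 485.9]), np.float64(31.5)]
cover 0.85 [333. 205.  46.  31.] ztop 0.043 rect [array([ 578.1, -182.3]), array([40.7, 13.2]), np.float64(0.4)]
jar 0.72 [246. 191.  25.  33.] ztop 0.066 rect [array([765.8, -71.4]), array([39.1, 45.5]), np.float64(17.9)]
tape 0.72 [315. 165.  26.  15.] ztop 0.023 rect [array([ 746.7, -318. ]), array([66.3, 67.7]), np.float64(39.8)]
steel_block 0.8 [367. 167.  30.  16.] ztop 0.024 rect [array([ 624.8, -414. ]), array([69. , 65.6]), np.float64(87.9)]
side cam pos [0.455 0.628 0.747]
base 0.79 [283. 274.  58.  41.] ztop 0.045 rect [array([629.5,  45.3]), array([57.6, 91. ]), np.float64(81.7)]
section 0.62 [372. 172.  35.  28.] ztop 0.041 rect [array([ 465.7, -377.7]), array([60.1, 90.1]), np.float64(65.3)]
cover 0.77 [325. 215.  38.  27.] ztop 0.041 rect [array([ 579.2, -180.7]), array([37.5, 14.7]), np.float64(7.4)]
jar 
[... 239 characters left out ...]
. 163.  27.  21.] ztop 0.023 rect [array([ 624.5, -413.5]), array([65.3, 69.9]), np.float64(0.0)]
[[ 9.03548139e-01  4.28486593e-01 -6.80850837e-06]
 [ 4.28486593e-01 -9.03548139e-01  1.24692968e-05]
 [-8.08888564e-07 -1.41839645e-05 -1.00000000e+00]]
{'vertical_fov': 65.70646984690485, 'cx': 324.00577789175856, 'cy': 198.8584957700575, 'tool_from_camera': array([[ 6.80093393e-04,  9.63997869e-01,  2.65909095e-01,
         6.74262806e-02],
       [ 9.99997529e-01, -9.27912586e-05, -2.22121450e-03,
         3.87008267e-04],
       [-2.11657200e-03,  2.65909949e-01, -9.63995549e-01,
        -1.42327224e-01],
       [ 0.00000000e+00,  0.00000000e+00,  0.00000000e+00,
         1.00000000e+00]])}
```

View pics/a.png

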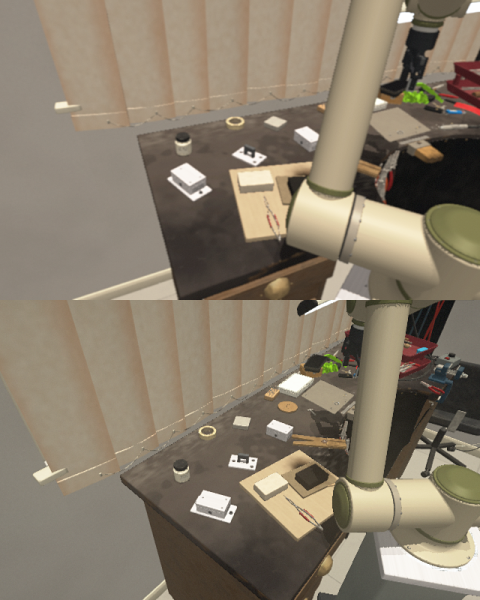

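The scene view shows the base (lower left, about 252,243), the cover, jar, tape roll and steel block. The section sits at about (411,187), partly behind the arm. The side view shows the section clear of the other things. I'll go above the section first.

```bash
cat >> h.py <<'E'
from scipy.spatial.transform import Rotation as Ro
def plan(p,yaw,n,st=None):
    """constant row (dp cm, turn about z rad) repeated n times to reach TCP p (tool down), tool-x yaw deg"""
    st=st or observe(); R=np.array(st["tool_rot"]).reshape(3,3); p0=np.array(st["position"])
    Rt=np.array([[np.cos(np.radians(yaw)),np.sin(np.radians(yaw)),0],[np.sin(np.radians(yaw)),-np.cos(np.radians(yaw)),0],[0,0,-1]])
    w=Ro.from_matrix(R.T@Rt).as_rotvec(); S=np.zeros((3,3)); Rk=R
    for k in range(n): S+=Rk; Rk=Rk@Ro.from_rotvec(w/n).as_matrix()
    print("n",n,"dp",(np.linalg.solve(S,np.array(p)-p0)*100).round(3),"turn",(w/n).round(4))
E
python3 -c "
from h import *
plan([.466,-.378,.20],-24.7,9)"
```

```text
n 9 dp [ 2.712 -1.218  0.348] turn [-0.      0.      0.0971]
```

Call:
move_arm(jaw=[8.5,8.5,8.5,8.5,8.5,8.5,8.5,8.5,8.5,8.5,8.5], dp=[[2.71,-1.22,0.35],[2.71,-1.22,0.35],[2.71,-1.22,0.35],[2.71,-1.22,0.35],[2.71,-1.22,0.35],[2.71,-1.22,0.35],[2.71,-1.22,0.35],[2.71,-1.22,0.35],[2.71,-1.22,0.35],[0,0,0],[0,0,0]], turn=[[0,0,0.097],[0,0,0.097],[0,0,0.097],[0,0,0.097],[0,0,0.097],[0,0,0.097],[0,0,0.097],[0,0,0.097],[0,0,0.097],[0,0,0],[0,0,0]])

```text
time_s: 1.62
position: [0.4667, -0.3772, 0.1992]
tool_rot: [[0.91, -0.415, -0.001], [-0.415, -0.91, 0.001], [-0.001, -0.0, -1.0]]
ft_force: [-1.0, -0.4, 0.2]
grip_width: 0.0849
gripper_force: 0.0
```

```bash
cat >> h.py <<'E'
def top_rect(P,mask,z,tol=.006):
    X=P[mask]; X=X[~np.isnan(X[:,0])]; T=X[abs(X[:,2]-z)<tol]
    (c,wh,a)=cv2.minAreaRect((T[:,:2]*1000).astype(np.float32))
    a=a if wh[0]>wh[1] else a-90
    a=(a+90)%180-90
    print("n",len(T),"ctr",np.round(c,1),"size",np.round(sorted(wh),1),"yaw",round(a,2),"zmed",np.median(T[:,2]).round(4))
def holes(cam,thing,z,st,local=((-.034,.017),(-.034,-.017),(.034,0))):
    """network hole marks -> world on plane z; fitted pose (x,y,yaw) of the thing"""
    W=[];L=[]
    for i in range(3):
        r=cams.mark_of(cam,f"{thing}_hole{i}")
        if r:
            u,v=np.array(r[0]["location"])*[640,400]; w=ray_z(cam,u,v,z,st)[:2]; W.append(w);L.append(local[i])
            print(thing,i,"p",round(r[0]["p"],2),"px",round(u,1),round(v,1),"xy",w.round(4))
        else: print(thing,i,"none")
    if len(W)>=2: fit(np.array(W),np.array(L))
def fit(W,L):
    wc,lc=W.mean(0),L.mean(0); H=(L-lc).T@(W-wc)
    a=np.arctan2(H[0,1]-H[1,0],H[0,0]+H[1,1]); R=np.array([[np.cos(a),-np.sin(a)],[np.sin(a),np.cos(a)]])
    print("fit ctr",(wc-R@lc).round(4),"yaw",np.degrees(a).round(2),"res mm",(1000*np.linalg.norm((L-lc)@R.T+wc-W,axis=1)).round(1))
E
python3 - <<'E'
from h import *
st,im,d=snap("wrist","w1.png"); print(st["position"],st["time_s"])
P=cloud("wrist",d,st)
r=cams.outline_of("wrist","section")
print(r[0]["p"]); top_rect(P,r[0]["mask"],.041)
holes("wrist","section",.040,st)
E
```

```text
[ 0.46666511 -0.37721387  0.19916292] 1.6167
0.95
n 4808 ctr [ 469. -379.] size [56.  90.5] yaw -23.22 zmed 0.0396
section 0 p 0.93 px 324.6 144.8 xy [ 0.5021 -0.3946]
section 1 p 0.93 px 324.6 144.8 xy [ 0.5021 -0.3946]
section 2 p 0.93 px 324.6 144.8 xy [ 0.5021 -0.3946]
fit ctr [ 0.5075 -0.3846] yaw 61.4 res mm [28.3 28.3 45.3]
```

View pics/w1.png

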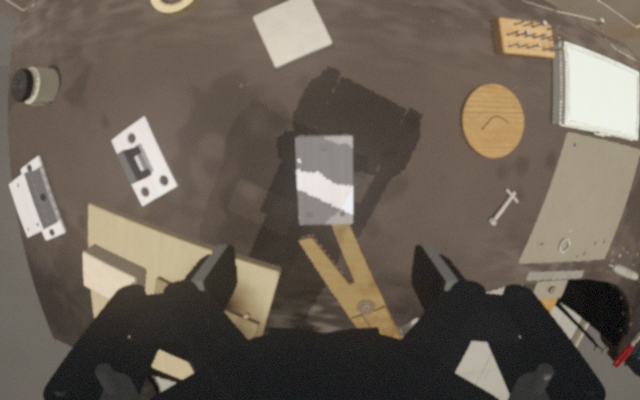

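The wrist view shows the section at (325,180) with its single far hole at (324,145), aligned with the tool. The folding rule ends just short of its near end and the finger paths are free. I'll descend onto it.

```bash
python3 -c "
from h import *
plan([.470,-.380,.006],-23.2,9)"
```

```text
n 9 dp [ 0.059 -0.004  2.158] turn [ 0.     -0.     -0.0029]
```

Call:
move_arm(jaw=[8.5,8.5,8.5,8.5,8.5,8.5,8.5,8.5,8.5,8.5,8.5,8.5], dp=[[0.1,0,2.5],[0.1,0,2.5],[0.1,0,2.5],[0.1,0,2.5],[0.1,0,2.5],[0,0,2],[0,0,1.5],[0,0,1],[0,0,1],[0,0,1],[0,0,0.3],[0,0,0]], turn=[[0,0,-0.005],[0,0,-0.005],[0,0,-0.005],[0,0,-0.005],[0,0,-0.005],[0,0,0],[0,0,0],[0,0,0],[0,0,0],[0,0,0],[0,0,0],[0,0,0]])

```text
time_s: 2.87
position: [0.4702, -0.3798, 0.0064]
tool_rot: [[0.919, -0.394, -0.0], [-0.394, -0.919, 0.001], [-0.001, -0.0, -1.0]]
ft_force: [-0.3, 0.8, 0.3]
grip_width: 0.0851
gripper_force: 0.0
```

Call:
move_arm(jaw=[5.0,5.0,5.0,5.0,5.0,5.0,5.0,5.0], dp=[[0,0,0],[0,0,0],[0,0,0],[0,0,0],[0,0,0],[0,0,0],[0,0,0],[0,0,0]], turn=[[0,0,0],[0,0,0],[0,0,0],[0,0,0],[0,0,0],[0,0,0],[0,0,0],[0,0,0]], force=60)

```text
time_s: 3.53
position: [0.4708, -0.3801, 0.0078]
tool_rot: [[0.919, -0.394, 0.001], [-0.394, -0.919, -0.001], [0.002, 0.001, -1.0]]
ft_force: [-0.0, 0.8, 5.6]
grip_width: 0.0551
gripper_force: 65.9
```

Call:
move_arm(jaw=[5,5,5,5,5,5,5,5], dp=[[0,0,-1],[0,0,-2],[0,0,-2.5],[0,0,-2.5],[0,0,-2.5],[0,0,-2.5],[0,0,-2],[0,0,0]], turn=[[0,0,0],[0,0,0],[0,0,0],[0,0,0],[0,0,0],[0,0,0],[0,0,0],[0,0,0]])

```text
time_s: 4.2
position: [0.4712, -0.3808, 0.1612]
tool_rot: [[0.919, -0.394, 0.005], [-0.394, -0.919, -0.006], [0.006, 0.003, -1.0]]
ft_force: [0.7, -1.0, -4.2]
grip_width: 0.0552
gripper_force: 65.1
```

```bash
python3 -c "
from h import *
plan([.54,.058,.16],-8.7,20)"
```

```text
n 20 dp [-2.870e-01 -2.208e+00  1.000e-03] turn [ 0.0002 -0.0003 -0.0127]
```

Call:
move_arm(jaw=[5,5,5,5,5,5,5,5,5,5,5,5], dp=[[-0.3,-1.2,0],[-0.3,-2.2,0],[-0.3,-2.2,0],[-0.3,-2.2,0],[-0.3,-2.2,0],[-0.3,-2.2,0],[-0.3,-2.2,0],[-0.3,-2.2,0],[-0.3,-2.2,0],[-0.3,-2.2,0],[-0.3,-2.2,0],[-0.3,-2.2,0]], turn=[[0,0,-0.013],[0,0,-0.013],[0,0,-0.013],[0,0,-0.013],[0,0,-0.013],[0,0,-0.013],[0,0,-0.013],[0,0,-0.013],[0,0,-0.013],[0,0,-0.013],[0,0,-0.013],[0,0,-0.013]])

```text
time_s: 5.2
position: [0.5177, -0.1258, 0.1549]
tool_rot: [[0.969, -0.245, -0.003], [-0.245, -0.969, 0.002], [-0.004, -0.001, -1.0]]
ft_force: [-0.3, 0.6, -3.9]
grip_width: 0.0551
gripper_force: 64.7
```

Call:
move_arm(jaw=[5,5,5,5,5,5,5,5,5,5,5,5], dp=[[-0.3,-2.2,0],[-0.3,-2.2,0],[-0.3,-2.2,0],[-0.3,-2.2,0],[-0.3,-2.2,0],[-0.3,-2.2,0],[-0.3,-2.2,0],[-0.3,-2.2,0],[-0.3,-1.2,0],[0,0,0],[0,0,0],[0,0,0]], turn=[[0,0,-0.013],[0,0,-0.013],[0,0,-0.013],[0,0,-0.013],[0,0,-0.013],[0,0,-0.013],[0,0,-0.013],[0,0,-0.013],[0,0,0],[0,0,0],[0,0,0],[0,0,0]])

```text
time_s: 6.2
position: [0.5294, 0.0608, 0.1563]
tool_rot: [[0.989, -0.145, -0.001], [-0.145, -0.989, -0.0], [-0.001, 0.0, -1.0]]
ft_force: [-0.5, -1.3, -4.6]
grip_width: 0.055
gripper_force: 64.9
```

```bash
cat >> h.py <<'E'
def marks(cam,q,z,st):
    for r in cams.mark_of(cam,q)[:8]:
        u,v=np.array(r["location"])*[640,400]; print(q,"p",round(r["p"],2),"px",round(u,1),round(v,1),"xy",ray_z(cam,u,v,z,st)[:2].round(4))
E
python3 - <<'E'
from h import *
st,im,d=snap("wrist","w2.png"); print(st["position"],st["time_s"])
P=cloud("wrist",d,st); np.savez("w2.npz",im=im,d=d,P=P)
for q,z in (("base",.044),("section",.16+.0322)):
    r=cams.outline_of("wrist",q)
    if r: print(q,r[0]["p"]); top_rect(P,r[0]["mask"],z)
    marks("wrist",q+"_hole0",z,st)
E
```

```text
[0.5293599  0.06077675 0.15626042] 6.2
base 0.97
n 7212 ctr [631.6  44.6] size [56.5 90.5] yaw -8.12 zmed 0.0438
base_hole0 p 0.79 px 324.9 33.3 xy [0.6647 0.0395]
base_hole0 p 0.75 px 347.5 115.2 xy [0.5939 0.0312]
base_hole0 p 0.66 px 303.2 110.3 xy [0.6031 0.0663]
section 0.92
n 19642 ctr [537.1  59.2] size [56.5 70.6] yaw -7.98 zmed 0.188
section_hole0 p 0.81 px 326.3 214.2 xy [0.5615 0.0548]
```

View pics/w2.png

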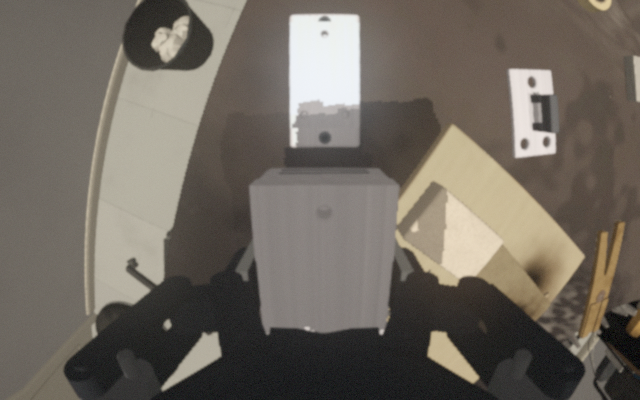

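The wrist view shows the base with its top at (324,80) and far hole at (324,34). The held section has its far hole at (324,214). I'll get the section's offset in the tool frame from its far hole and far edge.

```bash
python3 - <<'E'
from h import *
st=observe(); D=np.load("w2.npz"); P=D["P"]
R=np.array(st["tool_rot"]).reshape(3,3); p=np.array(st["position"])
h=ray_z("wrist",326.3,214.2,.1885,st); print("hole2 in tool mm",(1000*R.T@(h-p)).round(1))
T=(P-p)@R*1000
m=(abs(P[...,2]-.188)<.004)&(abs(T[...,1])<40)&(abs(T[...,0])<60)
X=T[m]; print("x range",np.percentile(X[:,0],[.5,99.5]).round(1),"y",np.percentile(X[:,1],[1,99]).round(1),"depth",np.median(X[:,2]).round(1), "tilt",np.polyfit(X[:,0],X[:,2],1).round(4),np.polyfit(X[:,1],X[:,2],1).round(4))
for lo in (0,10,20,30):
    s=X[(X[:,0]>lo)&(X[:,0]<lo+10)]; print(lo,np.percentile(s[:,1],[1,99]).round(1))
for lo in (-20,-10,0,10):
    s=X[(X[:,1]>lo)&(X[:,1]<lo+10)]; print("y",lo,np.percentile(s[:,0],99.7).round(1))
plan([.6315,.0444,.100],-8.0,9)
E
```

```text
hole2 in tool mm [ 31.3   1.3 -31.7]
x range [-24.   42.4] y [-27.5  28.4] depth -31.2 tilt [ 3.80000e-03 -3.12549e+01] [-1.80000e-03 -3.12039e+01]
0 [-38.2  38.2]
10 [-32.   33.1]
20 [-27.   27.9]
30 [-27.   27.7]
y -20 42.4
y -10 42.5
y 0 42.6
y 10 42.6
n 9 dp [1.145 0.018 0.631] turn [ 0.      0.     -0.0007]
```

```bash
python3 -c "
from h import *
plan([.6342,.0447,.066],-8.1,9)"
```

```text
n 9 dp [1.175 0.009 1.008] turn [ 0.      0.     -0.0006]
```

Call:
move_arm(jaw=[5,5,5,5,5,5,5,5,5,5,5,5], dp=[[1.3,0.01,0],[2.2,0.01,0],[2.2,0.01,0],[2.2,0.01,0],[1.6,0.02,1],[0.7,0.01,1.5],[0.35,0.01,1.6],[0,0,1.6],[0,0,1.6],[0,0,1.2],[0,0,0.5],[0,0,0]], turn=[[0,0,-0.003],[0,0,-0.002],[0,0,0],[0,0,0],[0,0,0],[0,0,0],[0,0,0],[0,0,0],[0,0,0],[0,0,0],[0,0,0],[0,0,0]])

```text
time_s: 7.45
position: [0.6335, 0.0455, 0.0656]
tool_rot: [[0.99, -0.14, -0.002], [-0.14, -0.99, 0.0], [-0.002, 0.0, -1.0]]
ft_force: [-0.5, -0.5, -4.5]
grip_width: 0.055
gripper_force: 64.9
```

```bash
python3 - <<'E'
from h import *
from rig import observe
st=observe(); print(st["position"], st["tool_rot"])
plan([.6342,.0447,.060],-8.1,1)
out=[]
for n in ("scene","side"):
    st,im,d=snap(n); P=cloud(n,d)
    for q in ("section","base"):
        r=cams.outline_of(n,q)
        if r:
            m=r[0]["mask"]; print(n,q,round(r[0]["p"],2)); 
            if q=="section": top_rect(P,m,.097)
    out.append(cv2.resize(im[150:300,200:360][...,::-1],None,fx=2.5*1.6,fy=2.5*1.6)[:,:])
cv2.imwrite("pics/c.png",cv2.resize(np.vstack(out),(320,600)) if 0 else cv2.resize(np.hstack(out),(800,375)))
E
```

```text
[0.6334943  0.04547246 0.06557183] [[ 9.90122719e-01 -1.40181856e-01 -2.45921442e-03]
 [-1.40181716e-01 -9.90125767e-01  2.29827976e-04]
 [-2.46714927e-03  1.17178997e-04 -9.99996950e-01]]
n 1 dp [0.082 0.067 0.557] turn [0.0001 0.0025 0.0007]
scene section 0.68
n 647 ctr [627.6  42.3] size [63.1 89.2] yaw -8.19 zmed 0.0979
scene base 0.69
side section 0.6
n 488 ctr [630.3  45.3] size [59.3 90.1] yaw -7.99 zmed 0.099
side base 0.6
```

View pics/c.png

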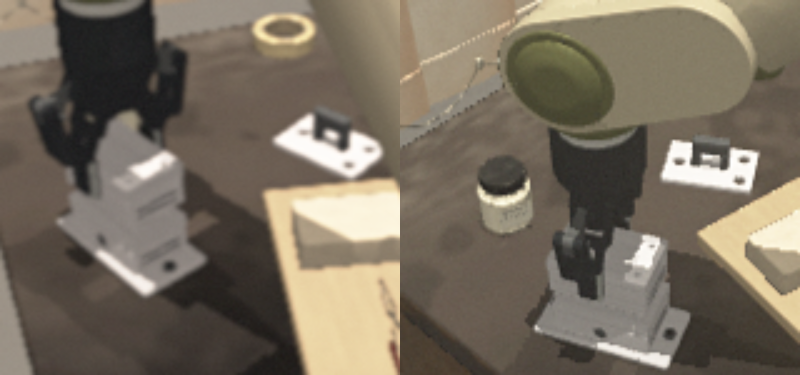

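The views show the section hovering in line with the base; the side camera puts it within about 1 mm. I'll lower it gently to contact.

Call:
move_arm(jaw=[5,5,5,5,5,5,5,5,5,5,5,5], dp=[[0.03,0.03,0.4],[0,0.03,0.4],[0,0,0.2],[0,0,0.1],[0,0,0.1],[0,0,0.05],[0,0,0.05],[0,0,0.05],[0,0,0.03],[0,0,0],[0,0,0],[0,0,0]], turn=[[0,0.0025,0],[0,0,0],[0,0,0],[0,0,0],[0,0,0],[0,0,0],[0,0,0],[0,0,0],[0,0,0],[0,0,0],[0,0,0],[0,0,0]])

```text
time_s: 8.75
position: [0.6343, 0.0451, 0.0531]
tool_rot: [[0.99, -0.14, 0.003], [-0.14, -0.99, -0.0], [0.003, 0.0, -1.0]]
ft_force: [1.6, -0.2, -4.0]
grip_width: 0.0554
gripper_force: 64.9
```

Call:
move_arm(jaw=[5,5,5,5,5,5], dp=[[0,0,0.06],[0,0,0.06],[0,0,0.04],[0,0,0],[0,0,0],[0,0,0]], turn=[[0,0,0],[0,0,0],[0,0,0],[0,0,0],[0,0,0],[0,0,0]])

```text
time_s: 9.25
position: [0.6344, 0.0451, 0.0519]
tool_rot: [[0.99, -0.14, 0.003], [-0.14, -0.99, -0.0], [0.003, 0.0, -1.0]]
ft_force: [-1.7, -0.3, 3.6]
grip_width: 0.0551
gripper_force: 65.7
```

```bash
python3 - <<'E'
from h import *
for n in ("side","scene"):
    st,im,d=snap(n); P=cloud(n,d)
    r=cams.outline_of(n,"section"); top_rect(P,r[0]["mask"],.085); marks(n,"section_hole0",.084,st)
E
```

```text
n 436 ctr [630.1  44.5] size [58.2 90.3] yaw -7.99 zmed 0.0834
section_hole0 p 0.88 px 268.6 250.1 xy [0.6644 0.0394]
section_hole0 p 0.86 px 297.2 266.0 xy [0.593  0.0712]
section_hole0 p 0.6 px 303.3 256.0 xy [0.5865 0.0412]
n 608 ctr [628.1  44.8] size [59.7 91.7] yaw -7.44 zmed 0.0842
section_hole0 p 0.67 px 251.0 228.0 xy [0.5987 0.0692]
section_hole0 p 0.65 px 267.7 220.6 xy [0.59   0.0304]
section_hole0 p 0.57 px 241.9 208.1 xy [0.6635 0.0324]
```

Contact is made (+3.6 N) and the section is within about 1 mm of the base. I'll let go.

Call:
move_arm(jaw=[6,6.5,7,7.5,8,8.5,8.5,8.5,8.5,8.5], dp=[[0,0,0],[0,0,0],[0,0,0],[0,0,0],[0,0,0],[0,0,0],[0,0,0],[0,0,0],[0,0,0],[0,0,0]], turn=[[0,0,0],[0,0,0],[0,0,0],[0,0,0],[0,0,0],[0,0,0],[0,0,0],[0,0,0],[0,0,0],[0,0,0]])

```text
time_s: 10.38
position: [0.6343, 0.0451, 0.0514]
tool_rot: [[0.99, -0.14, 0.003], [-0.14, -0.99, -0.0], [0.003, -0.0, -1.0]]
ft_force: [1.4, -0.4, 1.3]
grip_width: 0.0852
gripper_force: 0.0
```

Call:
move_arm(jaw=[8.5,8.5,8.5,8.5,8.5,8.5,8.5,8.5,8.5,8.5,8.5,8.5], dp=[[0,0,-0.5],[0,0,-1],[0,0,-2],[0,0,-2.5],[0,0,-2.5],[0,0,-2.5],[0,0,-2],[0,0,-1.5],[-1,0,-1],[-2,0,0],[-1.5,0,0],[0,0,0]], turn=[[0,0,0],[0,0,0],[0,0,0],[0,0,0],[0,0,0],[0,0,0],[0,0,0],[0,0,0],[0,0,0],[0,0,0],[0,0,0],[0,0,0]])

```text
time_s: 11.38
position: [0.5867, 0.0522, 0.2072]
tool_rot: [[0.99, -0.139, 0.002], [-0.139, -0.99, -0.0], [0.002, -0.0, -1.0]]
ft_force: [0.3, -0.3, 0.9]
grip_width: 0.0851
gripper_force: 0.0
```

```bash
python3 - <<'E'
from h import *
st,im,d=snap("wrist","w3.png"); print(st["position"],st["time_s"])
P=cloud("wrist",d,st)
for q,z in (("section",.084),("base",.044)):
    r=cams.outline_of("wrist",q)
    if r and q=="section": top_rect(P,r[0]["mask"],z)
    if q=="section": marks("wrist",q+"_hole0",z,st)
    else:
        m=r[0]["mask"];X=P[m];print("flange");top_rect(P,m,.008,.005)
E
```

```text
[0.58666446 0.05218641 0.20719593] 11.3833
n 6491 ctr [631.6  44.5] size [56.2 89.8] yaw -7.79 zmed 0.0837
section_hole0 p 0.92 px 342.8 181.9 xy [0.5945 0.0337]
section_hole0 p 0.78 px 302.7 181.9 xy [0.5994 0.0685]
section_hole0 p 0.74 px 327.7 100.0 xy [0.6668 0.0371]
flange
n 639 ctr [688.8  36.5] size [12.2 64.7] yaw 81.84 zmed 0.0077
```

View pics/w3.png

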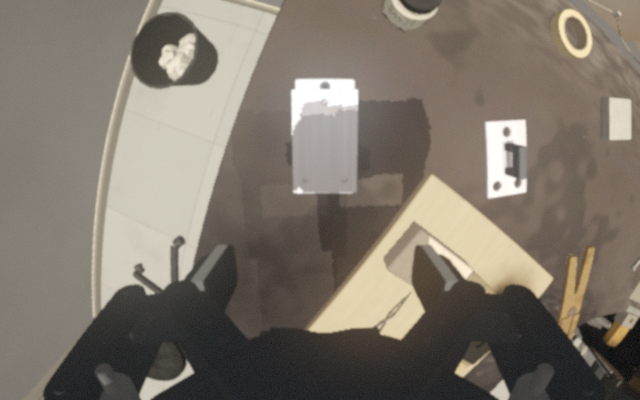

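The section sits flush at (631.6, 44.5) mm, matching the base. In the wrist view it is at (325,135), the cover at (507,158), and the jar at the top centre. I'll go over to the cover.

```bash
python3 -c "
from h import *
plan([.565,-.181,.19],4,11)"
```

```text
n 11 dp [-0.13   2.124  0.149] turn [ 0.     -0.0002 -0.0191]
```

Call:
move_arm(jaw=[8.5,8.5,8.5,8.5,8.5,8.5,8.5,8.5,8.5,8.5,8.5,7.0], dp=[[-0.13,2.12,0],[-0.13,2.12,0.15],[-0.13,2.12,0.15],[-0.13,2.12,0.15],[-0.13,2.12,0.15],[-0.13,2.12,0.15],[-0.13,2.12,0.15],[-0.13,2.12,0.15],[-0.13,2.12,0.15],[-0.13,2.12,0.15],[-0.13,2.12,0.15],[0,0,0]], turn=[[0,0,-0.019],[0,0,-0.019],[0,0,-0.019],[0,0,-0.019],[0,0,-0.019],[0,0,-0.019],[0,0,-0.019],[0,0,-0.019],[0,0,-0.019],[0,0,-0.019],[0,0,-0.019],[0,0,0]])

```text
time_s: 12.58
position: [0.5648, -0.1842, 0.1904]
tool_rot: [[0.998, 0.066, 0.002], [0.066, -0.998, -0.001], [0.002, 0.001, -1.0]]
ft_force: [0.1, 0.7, -0.5]
grip_width: 0.0748
gripper_force: 0.0
```

Call:
move_arm(jaw=[6.0,5.5,5.0], dp=[[0,0,0],[0,0,0],[0,0,0]], turn=[[0,0,0],[0,0,0],[0,0,0]])

```text
time_s: 12.83
position: [0.5648, -0.1797, 0.1913]
tool_rot: [[0.998, 0.069, 0.002], [0.069, -0.998, -0.0], [0.002, 0.0, -1.0]]
ft_force: [0.7, -0.2, 0.2]
grip_width: 0.0497
gripper_force: 0.0
```

```bash
python3 - <<'E'
from h import *
st,im,d=snap("wrist","w4.png"); print(st["position"],st["time_s"],st["grip_width"])
P=cloud("wrist",d,st)
r=cams.outline_of("wrist","cover")[0]; m=r["mask"]
mm=cv2.dilate(m.astype(np.uint8),np.ones((7,7)))>0
top_rect(P,m,.006,.004); top_rect(P,mm,.042,.004)
marks("wrist","cover_hole0",.003,st)
E
```

```text
[ 0.5647924  -0.17970253  0.19130547] 12.8333 0.04974289107075383
n 4145 ctr [ 580.6 -182.2] size [61.7 96.2] yaw 0.57 zmed 0.0056
n 495 ctr [ 581.1 -182.1] size [11.6 40.1] yaw 0.76 zmed 0.0415
cover_hole0 p 0.86 px 308.1 191.9 xy [ 0.5487 -0.1643]
cover_hole0 p 0.75 px 331.0 134.2 xy [ 0.6135 -0.1848]
cover_hole0 p 0.58 px 338.7 195.9 xy [ 0.5465 -0.1983]
```

View pics/w4.png

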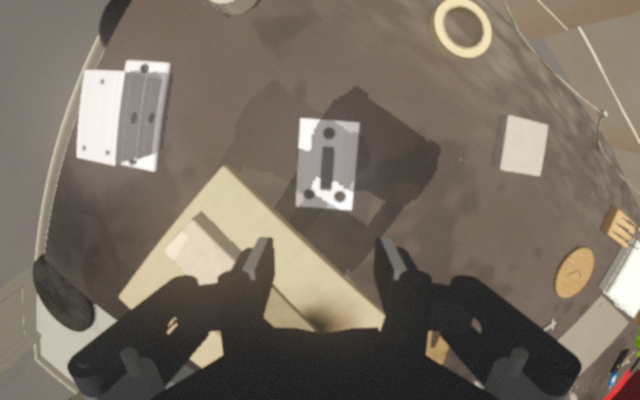

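The cover is at (581, -182) mm with yaw 0.65°. In the picture the plate is at (328,165), the handle at (327,168), and the single hole at the far end. I'll descend to the bar.

```bash
python3 -c "
from h import *
plan([.581,-.182,.014],0.65,10)"
```

```text
n 10 dp [0.159 0.029 1.775] turn [ 0.     -0.0003  0.0058]
```

Call:
move_arm(jaw=[5,5,5,5,5,5,5,5,5,5,5,5], dp=[[0.4,0.1,1.5],[0.4,0.1,2.5],[0.4,0.1,2.5],[0.4,0,2.5],[0,0,2.5],[0,0,2],[0,0,1.5],[0,0,1],[0,0,0.8],[0,0,0.6],[0,0,0.3],[0,0,0]], turn=[[0,-0.002,0.0145],[0,0,0.0145],[0,0,0.0145],[0,0,0.0145],[0,0,0],[0,0,0],[0,0,0],[0,0,0],[0,0,0],[0,0,0],[0,0,0],[0,0,0]])

```text
time_s: 13.98
position: [0.5809, -0.1827, 0.0143]
tool_rot: [[1.0, 0.011, 0.001], [0.011, -1.0, -0.0], [0.001, 0.0, -1.0]]
ft_force: [0.0, -0.1, 0.7]
grip_width: 0.0503
gripper_force: 0.0
```

```bash
python3 -c "
from h import *
print(observe()['position'],observe()['ft_force']);plan([.581,-.182,.014],0.65,1)"
```

```text
[ 0.58089449 -0.18272615  0.0143045 ] [ 0.02546891 -0.0803803   0.66329685]
n 1 dp [ 0.011 -0.073  0.03 ] turn [ 0.0005 -0.0005 -0.0005]
```

Call:
move_arm(jaw=[4,3,2,1,0.8,0.8,0.8,0.8,0.8,0.8,0.8,0.8], dp=[[0,-0.07,0],[0,0,0],[0,0,0],[0,0,0],[0,0,0],[0,0,0],[0,0,0],[0,0,0],[0,0,0],[0,0,0],[0,0,0],[0,0,0]], turn=[[0,0,0],[0,0,0],[0,0,0],[0,0,0],[0,0,0],[0,0,0],[0,0,0],[0,0,0],[0,0,0],[0,0,0],[0,0,0],[0,0,0]], force=80)

```text
time_s: 14.98
position: [0.5811, -0.1822, 0.015]
tool_rot: [[1.0, 0.011, 0.001], [0.011, -1.0, -0.001], [0.001, 0.001, -1.0]]
ft_force: [-0.2, 0.3, 5.5]
grip_width: 0.0105
gripper_force: 78.6
```

Call:
move_arm(jaw=[0.8,0.8,0.8,0.8,0.8,0.8,0.8,0.8,0.8,0.8], dp=[[0,0,-0.5],[0,0,-1.5],[0,0,-2],[0,0,-2.5],[0,0,-2.5],[0,0,-2.5],[0,0,-2],[0,0,-1.5],[0,0,0],[0,0,0]], turn=[[0,0,0],[0,0,0],[0,0,0],[0,0,0],[0,0,0],[0,0,0],[0,0,0],[0,0,0],[0,0,0],[0,0,0]])

```text
time_s: 15.82
position: [0.5806, -0.1819, 0.1643]
tool_rot: [[1.0, 0.011, 0.001], [0.011, -1.0, -0.001], [0.001, 0.001, -1.0]]
ft_force: [-0.6, 0.1, -1.8]
grip_width: 0.0107
gripper_force: 78.1
```

```bash
cat >> h.py <<'E'
def plate(fn=None):
    """cover in the tool frame (mm) from the wrist camera"""
    st,im,d=snap("wrist",fn); R=np.array(st["tool_rot"]).reshape(3,3); p=np.array(st["position"])
    P=cloud("wrist",d,st); T=(P-p)@R*1000
    m=cams.outline_of("wrist","cover")[0]["mask"]&~np.isnan(T[...,0])
    X=T[m]; zc=np.median(X[(X[:,2]>0)&(X[:,2]<30)][:,2]); X=X[abs(X[:,2]-zc)<5]
    A=np.c_[X[:,:2],np.ones(len(X))]; print("pos",p.round(4),"plate top z in tool",zc.round(1),"slopes",np.linalg.lstsq(A,X[:,2],rcond=None)[0].round(4))
    print("x range",np.percentile(X[:,0],[.5,99.5]).round(1))
    for lo in (10,20,30,35):
        s=X[(X[:,0]>lo)&(X[:,0]<lo+6)]
        if len(s)>20: print("x",lo,"y",np.percentile(s[:,1],[1,99]).round(1))
    for lo in (-25,-10,5,18):
        s=X[(X[:,1]>lo)&(X[:,1]<lo+8)]
        if len(s)>20: print("y",lo,"x",np.percentile(s[:,0],[1,99.5]).round(1))
    for r in cams.mark_of("wrist","cover_hole2")[:4]:
        u,v=np.array(r["location"])*[640,400]
        h=ray_z("wrist",u,v,p[2]-(zc)/1000-.003,st); print("hole p",round(r["p"],2),"px",u.round(1),v.round(1),"tool mm",(1000*R.T@(h-p)).round(1))
E
python3 -c "
from h import *
plate('w5.png')"
```

```text
pos [ 0.5806 -0.1819  0.1643] plate top z in tool 9.5 slopes [ 5.7000e-03 -1.5000e-03  9.4038e+00]
x range [-47.6  47.8]
x 10 y [-29.8  31.1]
x 20 y [-29.5  30.7]
x 30 y [-29.7  30.6]
x 35 y [-29.6  30.9]
y -25 x [-8.3 47.5]
y -10 x [-47.9  47.8]
y 5 x [-47.9  47.8]
y 18 x [-7.4 47.4]
hole p 0.64 px 324.3 185.1 tool mm [32.3  0.8 12.5]
hole p 0.38 px 458.6 30.5 tool mm [117.3  71.7  12.6]
```

View pics/w5.png

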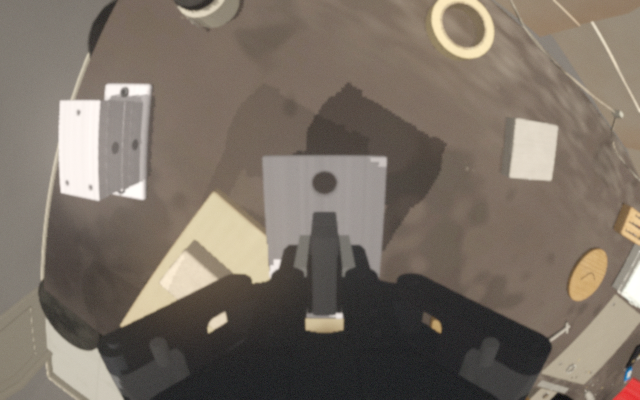

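The cover is held level and centred, with its far hole at (324,185). I'll carry it over the stack at height.

```bash
python3 -c "
from h import *
plan([.6319,.0453,.15],-7.9,12)"
```

```text
n 12 dp [ 0.322 -1.915  0.107] turn [-0.0001  0.0002  0.0124]
```

Call:
move_arm(jaw=[0.8,0.8,0.8,0.8,0.8,0.8,0.8,0.8,0.8,0.8,0.8,0.8], dp=[[0.32,-1,0.1],[0.32,-1.9,0.1],[0.32,-1.9,0.1],[0.32,-1.9,0.1],[0.32,-1.9,0.1],[0.32,-1.9,0.1],[0.32,-1.9,0.1],[0.32,-1.9,0.1],[0.32,-1.9,0.1],[0.32,-1.9,0.1],[0.32,-1.9,0.1],[0.32,-1.9,0.1]], turn=[[0,0,0.0124],[0,0,0.0124],[0,0,0.0124],[0,0,0.0124],[0,0,0.0124],[0,0,0.0124],[0,0,0.0124],[0,0,0.0124],[0,0,0.0124],[0,0,0.0124],[0,0,0.0124],[0,0,0.0124]])

```text
time_s: 16.97
position: [0.6319, 0.0352, 0.1508]
tool_rot: [[0.99, -0.138, -0.002], [-0.138, -0.99, -0.0], [-0.002, 0.0, -1.0]]
ft_force: [0.3, 0.3, -1.4]
grip_width: 0.0106
gripper_force: 78.0
```

Call:
move_arm(jaw=[0.8,0.8,0.8,0.8], dp=[[0,-0.9,0.1],[0,0,0],[0,0,0],[0,0,0]], turn=[[0,0,0],[0,0,0],[0,0,0],[0,0,0]])

```text
time_s: 17.3
position: [0.6332, 0.0421, 0.151]
tool_rot: [[0.99, -0.138, -0.0], [-0.138, -0.99, -0.001], [-0.0, 0.001, -1.0]]
ft_force: [0.4, -0.3, -2.1]
grip_width: 0.0106
gripper_force: 78.1
```

```bash
python3 -c "
from h import *
print(observe()['position']);plan([.6319,.0453,.110],-7.9,5)"
```

```text
[0.63323401 0.04214557 0.15095592]
n 5 dp [-0.035 -0.059  0.819] turn [ 0.0002  0.     -0.0001]
```

Call:
move_arm(jaw=[0.8,0.8,0.8,0.8,0.8,0.8,0.8,0.8,0.8,0.8], dp=[[-0.09,-0.15,0],[-0.09,-0.15,0.5],[0,0,0.8],[0,0,0.8],[0,0,0.8],[0,0,0.6],[0,0,0.4],[0,0,0.2],[0,0,0],[0,0,0]], turn=[[0,0,0],[0,0,0],[0,0,0],[0,0,0],[0,0,0],[0,0,0],[0,0,0],[0,0,0],[0,0,0],[0,0,0]])

```text
time_s: 18.13
position: [0.6323, 0.0463, 0.1104]
tool_rot: [[0.99, -0.138, 0.001], [-0.138, -0.99, -0.0], [0.001, 0.0, -1.0]]
ft_force: [-0.0, 0.0, -1.8]
grip_width: 0.0107
gripper_force: 78.1
```

```bash
python3 - <<'E'
from h import *
plan([.6319,.0453,.110],-7.9,1)
plate("w6.png")
out=[]
for n in ("side","scene"):
    st,im,d=snap(n); P=cloud(n,d)
    r=cams.outline_of(n,"cover")[0]; top_rect(P,r["mask"],.101,.005)
    marks(n,"cover_hole0",.095,st); marks(n,"section_hole0",.084,st)
    out.append(cv2.resize(im[165:305,215:335][...,::-1],(400,466),interpolation=cv2.INTER_CUBIC))
cv2.imwrite("pics/f.png",np.hstack(out))
E
```

```text
n 1 dp [-0.022  0.107  0.042] turn [ 0.0004 -0.0009 -0.0001]
pos [0.6323 0.0463 0.1104] plate top z in tool 9.5 slopes [ 5.5000e-03 -8.0000e-04  9.4164e+00]
x range [-47.6  47.8]
x 10 y [-29.4  31. ]
x 20 y [-29.4  30.3]
x 30 y [-29.6  30.8]
x 35 y [-29.7  30.4]
y -25 x [-5.7 47.6]
y -10 x [-48.   47.9]
y 5 x [-47.5  47.8]
y 18 x [-7.2 47.5]
hole p 0.68 px 323.4 184.2 tool mm [32.9  0.2 12.5]
hole p 0.36 px 434.5 21.8 tool mm [120.3  57.8  12.6]
hole p 0.3 px 320.5 244.4 tool mm [-0.6 -1.3 12.5]
n 723 ctr [630.3  46.3] size [63.5 96.9] yaw -7.9 zmed 0.1009
cover_hole0 p 0.97 px 301.9 248.1 xy [0.5921 0.0291]
cover_hole0 p 0.86 px 295.1 264.4 xy [0.596  0.0771]
cover_hole0 p 0.58 px 268.9 247.1 xy [0.6626 0.0406]
section_hole0 p 0.7 px 300.2 251.6 xy [0.5958 0.03  ]
section_hole0 p 0.66 px 295.0 265.1 xy [0.5982 0.0698]
n 673 ctr [631.1  44.9] size [63.  99.7] yaw -8.24 zmed 0.1014
cover_hole0 p 0.86 px 262.0 217.8 xy [0.5948 0.0411]
cover_hole0 p 0.8 px 240.5 208.3 xy [0.6529 0.0451]
cover_hole0 p 0.74 px 250.0 221.6 xy [0.6044 0.0653]
section_hole0 p 0.95 px 241.0 210.4 xy [0.6587 0.0395]
section_hole0 p 0.62 px 248.6 227.9 xy [0.6028 0.072 ]
section_hole0 p 0.6 px 267.8 220.5 xy [0.5901 0.0302]
```

View pics/f.png

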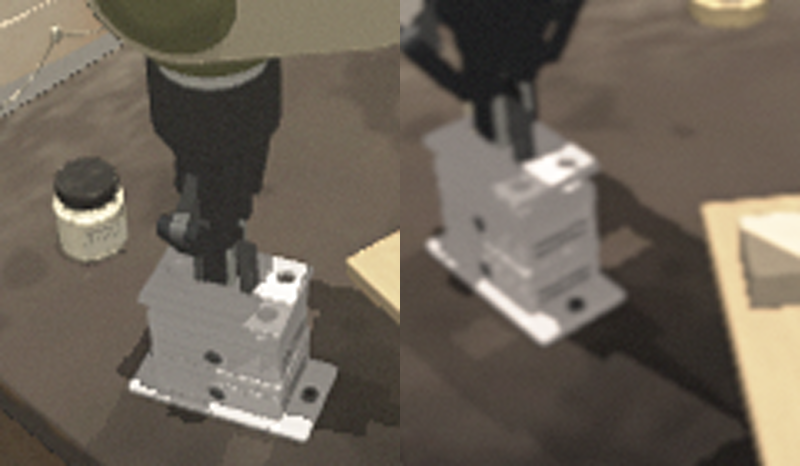

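View pics/w6.png

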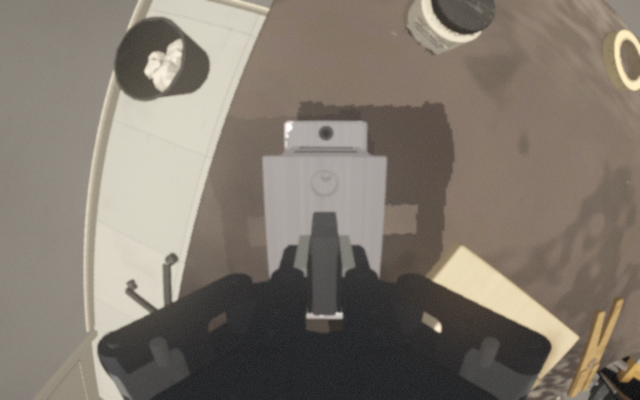

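The wrist view shows the tapped hole inside the far cover hole at about (324,180). The side views show the cover level with an even gap. The tool is about 1 mm too far in +y, so I'll trim it.

Call:
move_arm(jaw=[0.8,0.8,0.8,0.8,0.8,0.8,0.8], dp=[[-0.02,0.1,0],[0,0,0],[0,0,0],[0,0,0],[0,0,0],[0,0,0],[0,0,0]], turn=[[0,0,0],[0,0,0],[0,0,0],[0,0,0],[0,0,0],[0,0,0],[0,0,0]])

```text
time_s: 19.27
position: [0.6318, 0.0454, 0.1102]
tool_rot: [[0.99, -0.138, 0.0], [-0.138, -0.99, -0.0], [0.0, 0.0, -1.0]]
ft_force: [0.1, 0.4, -1.8]
grip_width: 0.0109
gripper_force: 78.1
```

```bash
python3 - <<'E'
from h import *
plan([.6319,.0453,.110],-7.9,1)
st,im,d=snap("wrist"); cv2.imwrite("pics/w7.png",cv2.resize(im[150:215,285:365][...,::-1],(640,520),interpolation=cv2.INTER_CUBIC))
s,_,d2=snap("side"); r=cams.outline_of("side","cover")[0]; top_rect(cloud("side",d2),r["mask"],.101,.005)
# predicted pixel of tapped hole2 / cover hole2 by inverse search
for nm,xy,z in (("sect",(.6316+.034*.9905,.0445-.034*.1374),.084),("cov top",None,None)):
    if xy:
        from scipy.optimize import fsolve
        print(nm,fsolve(lambda q: ray_z("wrist",q[0],q[1],z,st)[:2]-xy,[324,180]).round(1))
print(st["position"],st["ft_force"],st["time_s"])
E
```

```text
n 1 dp [0.015 0.008 0.024] turn [ 0.0004 -0.0005 -0.0001]
n 721 ctr [630.1  45.9] size [65.4 97.1] yaw -7.02 zmed 0.1004
sect [324.6 176.9]
[0.63176618 0.04540159 0.11024352] [ 0.13642731  0.43744899 -1.83760301] 19.2667
```

View pics/w7.png

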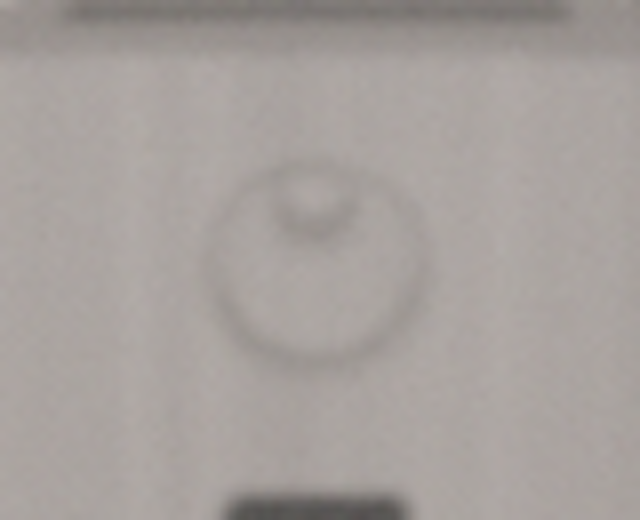

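```bash
python3 - <<'E'
from h import *
st=observe(); R=np.array(st["tool_rot"]).reshape(3,3)
a=ray_z("wrist",324.75,182.4,.1006,st); b=ray_z("wrist",324.4,176.25,.084,st)
print(((b-a)@R*1000).round(1), a.round(4), b.round(4))
E
```

```text
[-0.1 -0.1 16.6] [0.6658 0.0397 0.1006] [0.6657 0.0399 0.084 ]
```

The far cover hole is centred over its tapped hole to about 0.1 mm. The cover is level with roughly a 10 mm gap, so I'll hand in.

```bash
python3 -c "
from h import *
print(ticket.close_job())"
```

```text
the job is handed in; nothing more can be done
None
```

The middle section sits flush on the base and is let go, and the job is handed in with the cover held level about 1 cm above it: its far hole measures centred on the tapped hole, while the other two follow from the cover's position and were not each checked.

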